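Load the sloping jar rack

TASK

Put the seasoning jars away in the sloping wooden rack: the slim spice jar into the empty narrow bore and the mustard jar into the wide bore, each lid up and right down on the bottom. Lower each jar along its slanted bore until it all but rests on the bottom before you let go, and leave the salt shaker in its bore and the other things on the counter where they are.

Things in the scene. Friction and masses are not known exactly. Their poses are not given: they have to be found in the camera images.
- spice_jar: slim round spice jar with a green cap, 46 mm across, 106 mm tall, 0.11 kg; origin at the centre of its foot, z up along its axis. Starts upright on the counter, to the left or the right in front of the rack. Straight-sided; can be gripped anywhere in its upper half.
- mustard_jar: stout round mustard jar with a red lid, 66 mm across, 100 mm tall, about 0.44 kg; origin at the centre of its foot, z up along its axis. Starts upright on the counter on the side where the spice jar is not. Straight-sided; can be gripped anywhere in its upper half.
- bore_narrow: the empty narrow round bore, 56 mm in diameter; origin at the centre of its flat floor, 42 mm above the counter; +z runs out along the bore's axis, up and towards the robot, 25 degrees from vertical; y runs level along the row. Bored 44 mm deep, so a jar may lean a little in it, into a fixed light-wood block 92x92 mm across.
- rack_stand: fixed light-wood stand of the rack, 290 mm wide, 115 mm deep; origin on the counter under its middle, y along the row. Carries a row of three bored blocks, 94 mm apart; which block stands where in the row varies.
- bore_wide: the wide round bore, 76 mm in diameter; origin at the centre of its flat floor, 42 mm above the counter; +z runs out along the bore's axis, up and towards the robot, 25 degrees from vertical; y runs level along the row. Bored 44 mm deep, so a jar may lean a little in it, into a fixed light-wood block 92x92 mm across.
- bore_salt: the other narrow round bore, 56 mm in diameter, in which the salt shaker stands; origin at the centre of its flat floor, 42 mm above the counter; +z runs out along the bore's axis, up and towards the robot, 25 degrees from vertical; y runs level along the row. Bored 44 mm deep, so a jar may lean a little in it, into a fixed light-wood block 92x92 mm across.
- salt_shaker: salt shaker, 44 mm across, 90 mm tall, standing in its bore and leaning towards the robot with it; origin at the centre of its foot, z along its axis. Stays there.
- butter_tub: lidded tub, 96x137x53 mm, origin at the centre of its underside. Bystander: leave it.
- onion: onion, 67 mm across, 71 mm tall, origin at the centre of its underside. Bystander: leave it.
- mug_b: green and white mug, 78x116x101 mm, origin at the centre of its underside. Bystander: leave it.
- pill_bottle: white bottle with a ribbed cap, 47 mm across, 84 mm tall, origin at the centre of its underside. Bystander: leave it.
- food_tin: food tin, 75 mm across, 110 mm tall, origin at the centre of its underside. Bystander: leave it.

How it is judged:
By the outcome, as a careful person would: the job done as asked, in the order asked, and still so for the second after the job is handed in, with the robot touching nothing.
It also fails if it takes over 54 s, if anything falls off the work surface, if the arm or the gripper's body presses on something with over 40 N, if the wrist force passes 120 N, or if a joint passes its speed limit or range.

ROBOT

A 6-joint arm with a two-finger parallel gripper is mounted at the origin on a cart in front of the work surface, level with it; the furniture and walls round the work are solid. World frame = base frame: x ahead of the robot, y to its left, z up, the work surface at z = 0. Lengths are in m, angles in rad, forces in N, time in s.
With the tool pointing down it reaches from about 0.35 to 0.975 m from the base axis. Payload 4.9 kg.
Tool frame: the origin (TCP) lies midway between the tips of the shut fingers; the grasp point (between the pads) lies 19 mm behind it; z points along the fingers, y is the line along which they close (so a half turn about z gives the same grasp; the last joint's range is limited). The gripper opens to 85 mm and grips with 20 to 120 N. Pads are 22 mm wide; open, the fingers measure 114 mm over their backs; the gripper's body (76 mm by 85 mm) begins 54 mm behind the grasp point. The pads swing forward as they close: fully open they stand 13 mm farther back than shut.
Start: joints at [1.181, 0.053, 1.613, -0, 1.476, -0.119], TCP at [0.167, 0.602, 0.231] pointing down, gripper open.
Joint ranges: [-3.01, 3.01], [-1.01, 2.22], [0.06, 2.58], [-1.02, 4.17], [0.09, 2.62], [-3.14, 3.14]. Speed limits (rad/s): [2.57, 2.57, 3.14, 3.14, 3.14, 3.14].

INTERFACE

Orientations are given as a unit quaternion [w, x, y, z].
In Python, from plant import manip gives the robot as it stands.
- The arm moves only by the shell command python3 shift.py 'ROWS'. ROWS is a JSON object whose key "steps" holds a list of rows, 1 to 5 of them, each of 7 numbers: the opening from 0.0 (shut) to 1.0 (fully open), then dx, dy, dz in shares of the most that a row can go, 1 being 62.5 mm, then a rotation vector rx, ry, rz in parts of the range, where 1.0 means 2 pi rad; each row shifts and turns the commanded pose from where the row before left it, along the tool's axes as they then stand; what a row does not reach is not made up. A row lasts 1/8 s, in which the tool goes at most 0.0625 m and 0.188 rad, less where a joint would pass 70% of its speed; a pose out of reach is approached as far as the arm can. The fingers move at their own pace and stop on an object; the grip force is fixed at half the most. Time passes only in rows, so rows that do not move let the fingers close. It prints the time, the measured TCP pose, the force, the opening and the grip force at its end. A shift or turn number past 1, either way, is cut back to 1. Input that does not fit is refused with a message, and nothing moves.
- manip.state(): the state, without advancing time (a new reading comes with each control period).
- manip.grab_frame(name): name is "side" or "top"; returns the picture (480x640x3 uint8, red, green, blue); there is no depth.
- manip.camera_params(name): a dict with "intrinsics" (3x3 intrinsics, pixels), "k1" (the pictures are not rectified: a ray, as slopes to the right and down, at radius r is drawn at 1 + k1 r^2 times it, then the intrinsics apply), "xyz" and "orientation" of the camera in the world. Camera axes: x right, y down, z forward; pixel columns grow to the right and rows downward; lengths in m; the calibration is good to about 2 mm. A picture is of the moment at which its call begins. camera_params takes no time and is no camera call.
- manip.job_done(): hands the job in; it is judged then, once.
The state is a dict: "time": time; "joint_pos": joint angles; "joint_vel": joint speeds; "joint_efforts": joint torques, N m; "tool_pos": TCP position; "tool_rot": TCP orientation; "contact_force": force on the tool from outside, world axes, zero at the start; "ft_torque": the same for the moment, N m; "gripper_width": opening from 0.0 (shut) to 1.0 (fully open); "grasp_force": force on a finger pad.
Only numpy, scipy, OpenCV 4.12 (cv2) and the standard library are available. Lean on these libraries where they do the work, as an engineer would, in place of code of your own. Each camera call takes 0.05 s, during which the arm holds its last target. There are 200 camera calls.

## Working session

There is one attempt and no reset: what is moved stays moved. The work goes in short steps, Python scripts to look and compute and a shell command to move; the robot and the scene stay as the last step left them, time stands still between calls to the robot, and variables do not carry over. Pictures are saved under pics/ and viewed, at most 10 in all, crops included, and the job is handed in when it is done.

```bash
ls; mkdir -p pics
python3 - <<'E'
from plant import manip
import cv2
for n in("side","top"):
    p=manip.camera_params(n);print(n,p)
    cv2.imwrite(f"pics/{n}0.png",manip.grab_frame(n)[:,:,::-1])
s=manip.state();print(s)
E
```

```text
pics
plant.py
shift.py
side {'intrinsics': array([[444.49572727,   0.        , 321.07710166],
       [  0.        , 444.49572727, 241.43164324],
       [  0.        ,   0.        ,   1.        ]]), 'k1': -0.04790149392527099, 'xyz': array([0.58577903, 0.71934002, 0.73987205]), 'orientation': array([-0.02439939,  0.0482109 ,  0.91107173, -0.40869143])}
top {'intrinsics': array([[503.21717615,   0.        , 312.51025423],
       [  0.        , 503.21717615, 244.14461101],
       [  0.        ,   0.        ,   1.        ]]), 'k1': 0.01818981625419717, 'xyz': array([ 0.39423989, -0.02428874,  1.32321668]), 'orientation': array([ 0.0392776 , -0.70000365,  0.7119186 , -0.04029968])}
{'time': 0.1, 'joint_pos': array([ 1.18100572e+00,  5.32703099e-02,  1.61414222e+00,  7.31211708e-07,
        1.47601116e+00, -1.19014078e-01]), 'joint_vel': array([ 0.00172025, -0.00122515, -0.00267145,  0.00051518, -0.00140406,
       -0.00093885]), 'joint_efforts': array([ 1.18274302e-04, -3.94905460e+01, -3.71362031e+01, -9.49013088e-05,
        3.99417986e-03,  1.60332888e-05]), 'tool_pos': array([0.16696837, 0.60170322, 0.23020734]), 'tool_rot': array([-2.30758417e-04,  1.34975009e-01,  9.90848580e-01, -8.85961362e-04]), 'contact_force': array([-0.23064167,  0.34791248,  0.48065263]), 'ft_torque': array([-0.00232897,  0.00699713, -0.04792761]), 'grasp_force': 0.0, 'gripper_width': 1.0012205495115403}
```

View pics/top0.png

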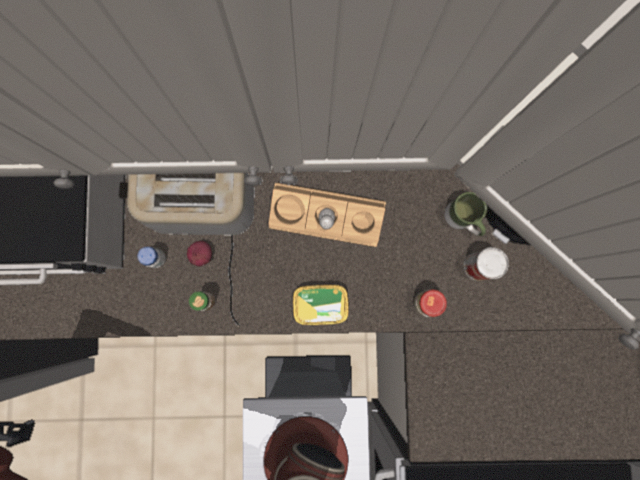

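View pics/side0.png

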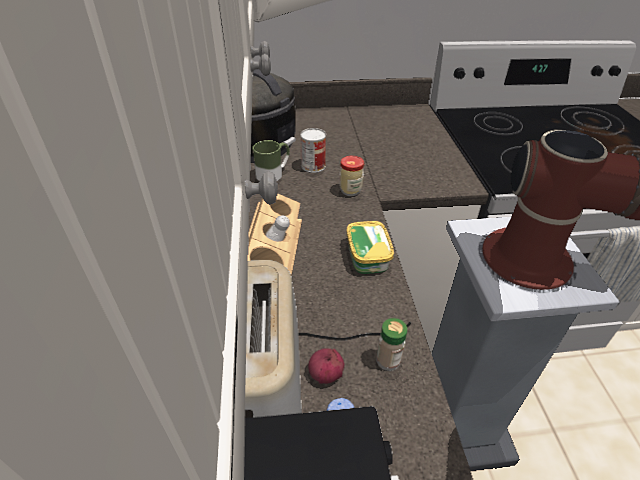

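The top view shows the green cap at (200,300), the red lid at (432,303), the wide bore at (290,208), the salt shaker at (327,216) and the narrow bore at (362,221). The tub is at (320,305), the onion at (200,252) and the toaster at (190,200). The side view shows the green cap at (394,330) and the red lid at (351,163).

```bash
cat > h.py <<'E'
import numpy as np, cv2
from plant import manip
from scipy.spatial.transform import Rotation as R
def rot(q): return R.from_quat([q[1],q[2],q[3],q[0]]).as_matrix()
def ray(n,u,v):
    p=manip.camera_params(n);K=p["intrinsics"]
    d=np.array([(u-K[0,2])/K[0,0],(v-K[1,2])/K[1,1]]);s=d.copy()
    for _ in range(20): s=d/(1+p["k1"]*(s@s))
    return p["xyz"],rot(p["orientation"])@np.array([*s,1])
def plane(n,u,v,z):
    o,d=ray(n,u,v);return o+d*(z-o[2])/d[2]
def proj(n,P):
    p=manip.camera_params(n);c=rot(p["orientation"]).T@(np.array(P)-p["xyz"]);s=c[:2]/c[2]
    s=s*(1+p["k1"]*(s@s));return s*p["intrinsics"][0,0]+p["intrinsics"][:2,2]
def two(a,b):
    (o,d),(q,e)=ray("top",*a),ray("side",*b)
    t=np.linalg.lstsq(np.c_[d,-e],q-o,rcond=None)[0];A=o+t[0]*d;B=q+t[1]*e
    return (A+B)/2,np.linalg.norm(A-B)
def blob(img,lo,hi,box):
    x0,y0,x1,y1=box;m=cv2.inRange(cv2.cvtColor(img[y0:y1,x0:x1],cv2.COLOR_BGR2HSV),np.array(lo),np.array(hi))
    c=max(cv2.findContours(m,0,2)[0],key=cv2.contourArea);return c+[x0,y0]
E
python3 - <<'E'
from h import *
t=cv2.imread("pics/top0.png");s=cv2.imread("pics/side0.png")
for nm,lo,hi,z,bt,bs in(("spice",(35,90,30),(85,255,255),.106,(180,280,220,320),(370,310,420,350)),):
    for n,i,b in(("top",t,bt),("side",s,bs)):
        c=blob(i,lo,hi,b);(u,v),r=cv2.minEnclosingCircle(c);print(nm,n,u,v,r,cv2.contourArea(c),plane(n,u,v,z))
for n,i,b in(("top",t,(410,280,455,325)),("side",s,(330,150,370,175))):
    x0,y0,x1,y1=b;h=cv2.cvtColor(i[y0:y1,x0:x1],cv2.COLOR_BGR2HSV)
    m=cv2.inRange((h[:,:,0].astype(int)+20)%180,np.array(0),np.array(28)) if 0 else (((h[:,:,0]<10)|(h[:,:,0]>170))&(h[:,:,1]>130)&(h[:,:,2]>90)).astype(np.uint8)
    c=max(cv2.findContours(m,0,2)[0],key=cv2.contourArea)+[x0,y0];(u,v),r=cv2.minEnclosingCircle(c);print("must",n,u,v,r,plane(n,u,v,.1))
cv2.imwrite("pics/rack.png",cv2.resize(t[170:260,255:400],None,fx=5,fy=5,interpolation=cv2.INTER_CUBIC))
cv2.imwrite("pics/racks.png",cv2.resize(s[180:290,235:315],None,fx=5,fy=5,interpolation=cv2.INTER_CUBIC))
# scale check
print(proj("top",(.5,0,.08)),proj("top",(.5,.066,.08)))
E
```

```text
spice top 198.13792419433594 300.6206970214844 9.241552352905273 232.5 [0.40005616 0.24962869 0.106     ]
spice side 393.8797607421875 330.98101806640625 13.515748977661133 512.0 [0.40415143 0.25966171 0.106     ]
must top 432.5359802246094 302.622314453125 13.632927894592285 [ 0.38574549 -0.31426987  0.1       ]
must side 352.0 162.0 11.401854515075684 [ 0.38645379 -0.30945619  0.1       ]
[301.74155896 258.27930798] [275.10631059 258.72835458]
```

View pics/rack.png

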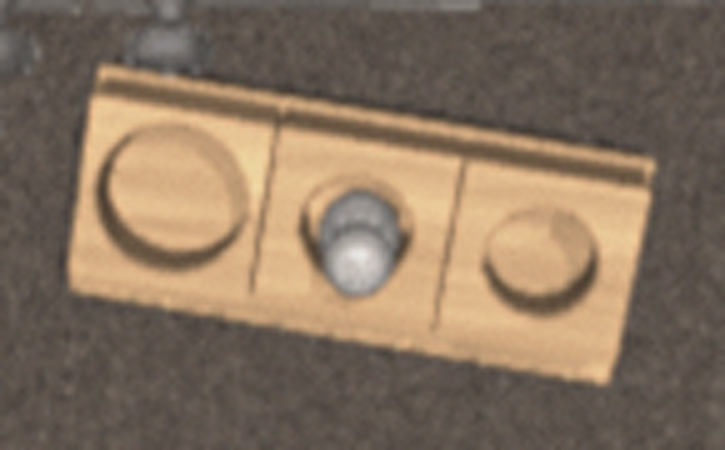

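View pics/racks.png

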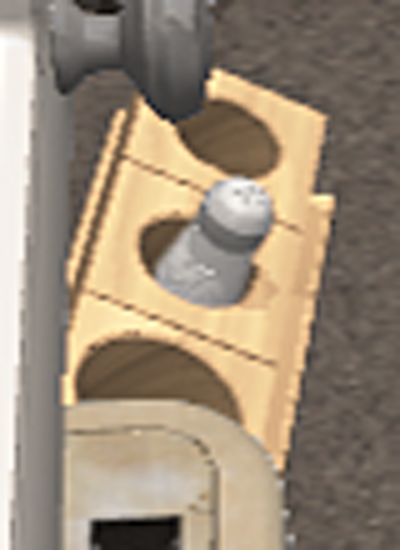

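The crops show the wide mouth at about (289.0,209.0) and the narrow mouth at (362.7,221.6) in the top picture. They measure 30 px and 22.6 px across, as expected for 76 and 56 mm. The salt shaker is in the middle bore, and a cabinet knob hangs above the far end.

```bash
cat >> h.py <<'E'
def rack():
    W=plane("top",289.0,209.0,.0819);N=plane("top",362.7,221.6,.0819)
    e=(W-N);e/=np.linalg.norm(e);f=np.array([-e[1],e[0],0]) # toward robot
    a=np.cos(np.radians(25))*np.array([0,0,1])+np.sin(np.radians(25))*f
    return W,N,e,f,a
def tgt(yaw_e,tilt):
    f=np.array([-yaw_e[1],yaw_e[0],0]);t=np.radians(tilt);a=np.cos(t)*np.array([0,0,1])+np.sin(t)*f
    Z=-a;X=yaw_e;return np.c_[X,np.cross(Z,X),Z]
def delta(P,M):
    s=manip.state();C=rot(s["tool_rot"]);d=C.T@(np.array(P)-s["tool_pos"])
    r=R.from_matrix(C.T@M).as_rotvec();np.set_printoptions(precision=4,suppress=True)
    print("at",s["tool_pos"],"d_tool",d,"rv",r,"j",s["joint_pos"],"F",s["contact_force"],s["grasp_force"],s["gripper_width"]);return d,r
E
python3 - <<'E'
from h import *
W,N,e,f,a=rack();print("W",W,"N",N,"dist",np.linalg.norm(W-N),"e",e,"f",f)
# edge yaw check: stand edges
c=lambda x,y:((x+.5)/5-.5+255,(y+.5)/5-.5+170)
for A,B,z in((c(100,66),c(655,159),.12),(c(70,292),c(610,383),.06)):
    P,Q=plane("top",*A,z),plane("top",*B,z);print("edge",np.linalg.norm(P-Q),(P-Q)/np.linalg.norm(P-Q))
m=lambda x,y:((x+.5)/5-.5+235,(y+.5)/5-.5+180)
# narrow mouth in side crop ~ partly hidden
print("side proj of mouths",proj("side",N),proj("side",W),"crop->",m(228,140))
print("knob",two((288,178),(268,187)),two((253,174),(268,187)),two((288,178),(262,60)))
print("toaster right-top edge",[plane("top",250,y,.19) for y in(185,225)])
delta((.401,.251,.20),tgt(e,0))
E
```

```text
W [0.62405005 0.03003935 0.0819    ] N [ 0.58906719 -0.15342361  0.0819    ] dist 0.18676845732173047 e [0.18730605 0.98230161 0.        ] f [-0.98230161  0.18730605  0.        ]
edge 0.2738664082815445 [0.18490974 0.98275551 0.        ]
edge 0.27702023914870355 [0.18411548 0.98290462 0.        ]
side proj of mouths [279.86488373 206.47282132] [266.76240962 259.4177367 ] crop-> (280.2, 207.6)
knob (array([0.63116888, 0.02595033, 0.27201884]), np.float64(0.04849842635329258)) (array([0.62892934, 0.09465878, 0.31913589]), np.float64(0.04839868577177375)) (array([0.60055968, 0.01304472, 0.49437153]), np.float64(5.790522549006612e-05))
toaster right-top edge [array([0.66138888, 0.11414307, 0.19      ]), array([0.5685887 , 0.11444927, 0.19      ])]
at [0.167  0.6017 0.2302] d_tool [-0.3193 -0.2753  0.0306] rv [-0.0016  0.0012  1.4884] j [ 1.181   0.0533  1.6141  0.      1.476  -0.119 ] F [-0.2306  0.3479  0.4807] 0.0 1.0012205495115403
```

The rows are not in the units I measure in: shifts go in shares of 62.5 mm and turns go in shares of 2 pi rad. I convert before sending: -0.04 m is -0.64, -0.0344 m is -0.5504.

```bash
python3 shift.py '{"steps": [[1,-0.64,-0.5504,0,0,0,0],[1,-0.64,-0.5504,0,0,0,0],[1,-0.64,-0.5504,0,0,0,0],[1,-0.64,-0.5504,0,0,0,0]]}'; python3 shift.py '{"steps": [[1,-0.64,-0.5504,0,0,0,0],[1,-0.64,-0.5504,0,0,0,0],[1,-0.64,-0.5504,0,0,0,0],[1,-0.64,-0.5504,0,0,0,0]]}'
python3 shift.py '{"steps": [[1,0,0,0,0,0,0.0296],[1,0,0,0,0,0,0.0296],[1,0,0,0,0,0,0.0296],[1,0,0,0,0,0,0.0296]]}'; python3 shift.py '{"steps": [[1,0,0,0,0,0,0.0296],[1,0,0,0,0,0,0.0296],[1,0,0,0,0,0,0.0296],[1,0,0,0,0,0,0.0296],[1,0,0,0,0,0,0]]}'
python3 - <<'E'
from h import *
e=rack()[2];delta((.401,.251,.055),tgt(e,0))
E
```

```text
time: 0.6
tool_pos: [0.285, 0.4252, 0.2308]
tool_rot: [-0.0, 0.135, 0.991, -0.0]
contact_force: [0.6, 0.2, -1.1]
gripper_width: 1.0
grasp_force: 0.0
time: 1.1
tool_pos: [0.4023, 0.2498, 0.2309]
tool_rot: [-0.0, 0.135, 0.991, -0.0]
contact_force: [1.2, 1.3, 0.1]
gripper_width: 1.0
grasp_force: 0.0
time: 1.6
tool_pos: [0.4016, 0.2512, 0.2307]
tool_rot: [-0.0, 0.489, 0.872, -0.0]
contact_force: [-0.4, -0.4, 0.0]
gripper_width: 1.002
grasp_force: 0.0
time: 2.22
tool_pos: [0.4016, 0.2513, 0.2308]
tool_rot: [-0.0, 0.77, 0.638, -0.0]
contact_force: [0.2, -0.2, 0.1]
gripper_width: 0.999
grasp_force: 0.0
at [0.4016 0.2513 0.2308] d_tool [-0.0004 -0.0004  0.1758] rv [-0.0008  0.0005  0.0026] j [ 0.4019 -0.3218  1.9528  0.      1.5115  0.5877] F [ 0.1938 -0.2025  0.1076] 0.0 0.9992623052156281
```

In the tool's units: 0.05 m is 0.8, 0.026 m is 0.416.

```bash
python3 shift.py '{"steps": [[1,0,0,0.8,0,0,0],[1,0,0,0.8,0,0,0],[1,0,0,0.8,0,0,0],[1,0,0,0.416,0,0,0],[1,0,0,0,0,0,0]]}'; python3 shift.py '{"steps": [[0,0,0,0,0,0,0],[0,0,0,0,0,0,0],[0,0,0,0,0,0,0],[0,0,0,0,0,0,0],[0,0,0,0,0,0,0]]}'
```

```text
time: 2.85
tool_pos: [0.3996, 0.2505, 0.0526]
tool_rot: [-0.001, 0.77, 0.639, -0.003]
contact_force: [-0.5, -0.1, 0.1]
gripper_width: 0.995
grasp_force: 0.0
time: 3.48
tool_pos: [0.4031, 0.2521, 0.0574]
tool_rot: [0.0, 0.77, 0.638, 0.001]
contact_force: [-1.9, -0.2, 5.5]
gripper_width: 0.512
grasp_force: 60.6
```

In the tool's units: -0.05 m is -0.8, -0.04 m is -0.64.

```bash
python3 shift.py '{"steps": [[0,0,0,-0.64,0,0,0],[0,0,0,-0.8,0,0,0],[0,0,0,-0.8,0,0,0],[0,0,0,-0.8,0,0,0],[0,0,0,0,0,0,0]]}'
python3 - <<'E'
from h import *
W,N,e,f,a=rack();delta(N+a*.1257+np.array([0,0,.04]),tgt(e,25))
E
```

```text
time: 4.1
tool_pos: [0.4044, 0.2525, 0.2515]
tool_rot: [0.002, 0.77, 0.638, 0.005]
contact_force: [0.3, 0.1, -1.1]
gripper_width: 0.517
grasp_force: 61.2
at [0.4044 0.2525 0.2515] d_tool [-0.3644  0.2039  0.0153] rv [-0.427  -0.0062 -0.0006] j [ 0.4019 -0.3338  1.9279 -0.0001  1.5363  0.5896] F [ 0.3119  0.0673 -1.0861] 61.22554116882384 0.5168034028570745
```

In the tool's units: -0.0455 m is -0.728, 0.0255 m is 0.408.

```bash
python3 shift.py '{"steps": [[0,-0.4,0.224,0,0,0,0],[0,-0.728,0.408,0,0,0,0],[0,-0.728,0.408,0,0,0,0],[0,-0.728,0.408,0,0,0,0],[0,-0.728,0.408,0,0,0,0]]}';python3 shift.py '{"steps": [[0,-0.728,0.408,0,0,0,0],[0,-0.728,0.408,0,0,0,0],[0,-0.648,0.36,0,0,0,0],[0,-0.4,0.232,0,0,0,0]]}'; python3 shift.py '{"steps": [[0,0,0,0,-0.0191,0,0],[0,0,0,0,-0.0255,0,0],[0,0,0,0,-0.0249,0,0],[0,0,0,0,0,0,0],[0,0,0,0,0,0,0]]}'
python3 - <<'E'
from h import *
W,N,e,f,a=rack();delta(N+a*.1057,tgt(e,25))
for n in("top","side"):cv2.imwrite(f"pics/{n}1.png",manip.grab_frame(n)[:,:,::-1])
s=manip.state();M=rot(s["tool_rot"])
for h in(0,.106):print(h,[proj(n,s["tool_pos"]+M[:,2]*(.0557-h)) for n in("top","side")])
t=cv2.imread("pics/top1.png")[160:340,250:450];u=cv2.imread("pics/side1.png")[100:280,220:420]
cv2.imwrite("pics/c1.png",cv2.resize(np.hstack([t,u]),None,fx=2,fy=3,interpolation=cv2.INTER_CUBIC))
E
```

```text
time: 4.72
tool_pos: [0.4768, 0.0248, 0.244]
tool_rot: [-0.001, 0.77, 0.638, -0.0]
contact_force: [-0.1, 0.9, -1.4]
gripper_width: 0.511
grasp_force: 61.2
time: 5.22
tool_pos: [0.534, -0.1457, 0.2435]
tool_rot: [-0.001, 0.771, 0.637, -0.001]
contact_force: [-0.7, -0.1, -0.2]
gripper_width: 0.516
grasp_force: 61.2
time: 5.85
tool_pos: [0.5346, -0.1439, 0.2454]
tool_rot: [0.166, 0.752, 0.623, 0.138]
contact_force: [0.1, -0.4, -1.3]
gripper_width: 0.517
grasp_force: 61.3
at [ 0.5346 -0.1439  0.2454] d_tool [ 0.0009 -0.0189  0.0659] rv [-0.0013 -0.0001  0.0004] j [-0.4541 -0.4203  2.045   0.1246  1.0986 -0.2992] F [ 0.1227 -0.3936 -1.308 ] 61.30802179221064 0.5172362119345874
0 [array([365.9435, 227.0984]), array([290.6332, 166.888 ])]
0.106 [array([367.4255, 241.4743]), array([309.7732, 129.1948])]
```

View pics/c1.png

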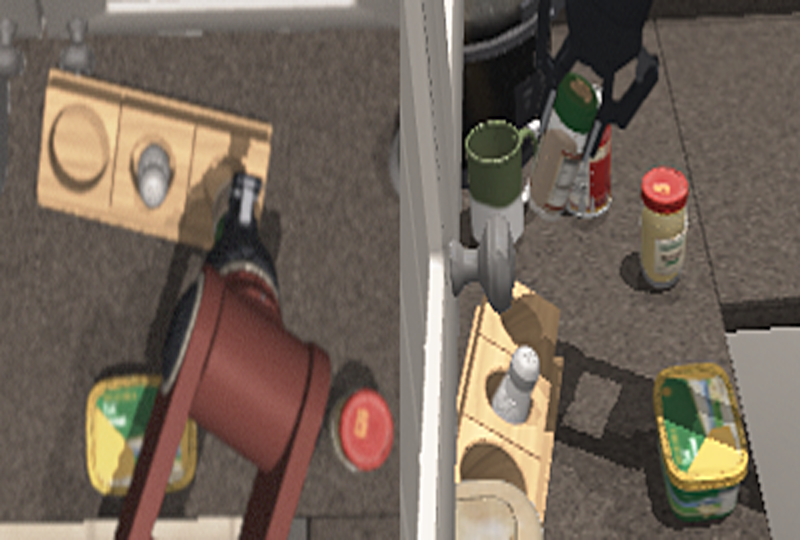

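The side crop shows the jar held where kinematics predicts, with its cap at about (580,90) in the crop against a predicted (580,88). The fingers lie uphill and downhill of the jar.

In the tool's units: 0.04 m is 0.64, -0.019 m is -0.304, -0.001 rad / 6.2832 = -0.0002.

```bash
python3 shift.py '{"steps": [[0,0.008,-0.304,0.32,-0.0002,0,0],[0,0,0,0.64,0,0,0],[0,0,0,0.56,0,0,0],[0,0,0,0,0,0,0],[0,0,0,0,0,0,0]]}'
python3 - <<'E'
from h import *
W,N,e,f,a=rack();delta(N+a*.0117,tgt(e,25))
E
```

```text
time: 6.58
tool_pos: [0.5581, -0.1479, 0.1527]
tool_rot: [0.168, 0.752, 0.622, 0.139]
contact_force: [1.2, -0.3, -1.6]
gripper_width: 0.516
grasp_force: 61.4
at [ 0.5581 -0.1479  0.1527] d_tool [ 0.0004 -0.0016  0.0658] rv [0.0023 0.     0.0008] j [-0.4397 -0.272   2.0916  0.1352  0.9    -0.3135] F [ 1.1872 -0.2641 -1.6314] 61.357406170573086 0.5155551378620639
```

In the tool's units: 0.01 m is 0.16, -0.001 m is -0.016.

```bash
python3 shift.py '{"steps": [[0,0,-0.016,0.16,0,0,0],[0,0,0,0.16,0,0,0],[0,0,0,0.16,0,0,0],[0,0,0,0,0,0,0]]}'; python3 shift.py '{"steps": [[0,0,0,0.128,0,0,0],[0,0,0,0.128,0,0,0],[0,0,0,0,0,0,0]]}';python3 - <<'E'
from h import *
W,N,e,f,a=rack();d,r=delta(N+a*.0117,tgt(e,25))
E
```

```text
time: 7.08
tool_pos: [0.5681, -0.1495, 0.1221]
tool_rot: [0.166, 0.752, 0.623, 0.138]
contact_force: [0.3, 0.5, -1.0]
gripper_width: 0.514
grasp_force: 61.4
time: 7.45
tool_pos: [0.5749, -0.1508, 0.108]
tool_rot: [0.166, 0.752, 0.623, 0.138]
contact_force: [-0.5, 0.8, -1.4]
gripper_width: 0.514
grasp_force: 61.4
at [ 0.5749 -0.1508  0.108 ] d_tool [0.0001 0.002  0.018 ] rv [-0.0008 -0.0006  0.0003] j [-0.43   -0.1651  2.0825  0.1413  0.8049 -0.3184] F [-0.477   0.8143 -1.3766] 61.35520459560212 0.5143927844732724
```

In the tool's units: 0.006 m is 0.096, 0.005 m is 0.08.

```bash
python3 shift.py '{"steps": [[0,0,0,0.096,0,0,0],[0,0,0,0.08,0,0,0],[0,0,0,0.032,0,0,0],[0,0,0,0,0,0,0]]}'; python3 shift.py '{"steps": [[0,0,0,0.032,0,0,0],[0,0,0,0,0,0,0]]}'
python3 - <<'E'
from h import *
W,N,e,f,a=rack();d,r=delta(N+a*.0117,tgt(e,25))
E
```

```text
time: 7.95
tool_pos: [0.5806, -0.152, 0.0971]
tool_rot: [0.167, 0.752, 0.622, 0.138]
contact_force: [-0.7, -0.4, -0.3]
gripper_width: 0.515
grasp_force: 61.4
time: 8.2
tool_pos: [0.5815, -0.1523, 0.0955]
tool_rot: [0.167, 0.752, 0.622, 0.138]
contact_force: [-0.3, 0.3, -1.1]
gripper_width: 0.518
grasp_force: 61.4
at [ 0.5815 -0.1523  0.0955] d_tool [0.0003 0.0012 0.0038] rv [ 0.0009 -0.0002  0.0004] j [-0.4269 -0.13    2.0752  0.1437  0.7753 -0.3201] F [-0.3118  0.3067 -1.0799] 61.35697965044528 0.5182946411482826
```

In the tool's units: 0.001 m is 0.016.

```bash
python3 shift.py '{"steps": [[0,0,0,0.016,0,0,0],[0,0,0,0.016,0,0,0],[0,0,0,0,0,0,0]]}'; python3 shift.py '{"steps": [[0,0,0,0.016,0,0,0],[0,0,0,0,0,0,0]]}';python3 shift.py '{"steps": [[0,0,0,0.016,0,0,0],[0,0,0,0,0,0,0]]}'
```

```text
time: 8.57
tool_pos: [0.5823, -0.1524, 0.0936]
tool_rot: [0.167, 0.752, 0.622, 0.138]
contact_force: [-0.3, -0.5, -0.6]
gripper_width: 0.512
grasp_force: 61.4
time: 8.82
tool_pos: [0.5826, -0.1525, 0.0935]
tool_rot: [0.167, 0.752, 0.623, 0.138]
contact_force: [-7.9, 1.4, 5.8]
gripper_width: 0.519
grasp_force: 62.5
time: 9.07
tool_pos: [0.5827, -0.1525, 0.0935]
tool_rot: [0.166, 0.752, 0.623, 0.138]
contact_force: [-16.1, 4.0, 14.3]
gripper_width: 0.516
grasp_force: 63.7
```

Contact comes at the floor: foot z is about 0.043, against 0.042 expected. I'll back off a hair and release.

In the tool's units: -0.0012 m is -0.0192.

```bash
python3 shift.py '{"steps": [[0,0,0,-0.0192,0,0,0],[0,0,0,0,0,0,0]]}'; python3 shift.py '{"steps": [[0.6,0,0,0,0,0,0],[0.7,0,0,0,0,0,0],[0.85,0,0,0,0,0,0],[1,0,0,0,0,0,0],[1,0,0,0,0,0,0]]}'; python3 shift.py '{"steps": [[1,0,0,-0.48,0,0,0],[1,0,0,-0.8,0,0,0],[1,0,0,-0.8,0,0,0],[1,0,0,-0.64,0,0,0],[1,0,0,0,0,0,0]]}'
python3 - <<'E'
from h import *
W,N,e,f,a=rack();d,r=delta((.386,-.315,.25),tgt(e,0))
for n in("top","side"):cv2.imwrite(f"pics/{n}2.png",manip.grab_frame(n)[:,:,::-1])
for h in(0,.106):print(h,[proj(n,N+a*(-.044+h)) for n in("top","side")])
t=cv2.imread("pics/top2.png")[160:340,250:450];u=cv2.imread("pics/side2.png")[100:280,220:420]
cv2.imwrite("pics/c2.png",cv2.resize(np.hstack([t,u]),None,fx=2,fy=3,interpolation=cv2.INTER_CUBIC))
E
```

```text
time: 9.32
tool_pos: [0.5828, -0.1525, 0.0936]
tool_rot: [0.167, 0.752, 0.623, 0.138]
contact_force: [-6.4, 0.8, 5.8]
gripper_width: 0.518
grasp_force: 62.0
time: 9.95
tool_pos: [0.5827, -0.1525, 0.093]
tool_rot: [0.167, 0.752, 0.622, 0.138]
contact_force: [-0.0, -0.0, -0.1]
gripper_width: 1.005
grasp_force: 0.0
time: 10.58
tool_pos: [0.5132, -0.1398, 0.2522]
tool_rot: [0.171, 0.751, 0.622, 0.14]
contact_force: [0.5, -0.6, 0.1]
gripper_width: 0.999
grasp_force: 0.0
at [ 0.5132 -0.1398  0.2522] d_tool [-0.1959 -0.0842 -0.0373] rv [0.4458 0.0023 0.0005] j [-0.4684 -0.4954  2.0876  0.1304  1.1216 -0.3116] F [ 0.5051 -0.5614  0.1267] 0.0 0.9990953202605175
0 [array([362.3117, 216.9991]), array([273.404 , 218.8073])]
0.106 [array([363.2934, 228.6267]), array([289.5515, 188.0002])]
```

View pics/c2.png

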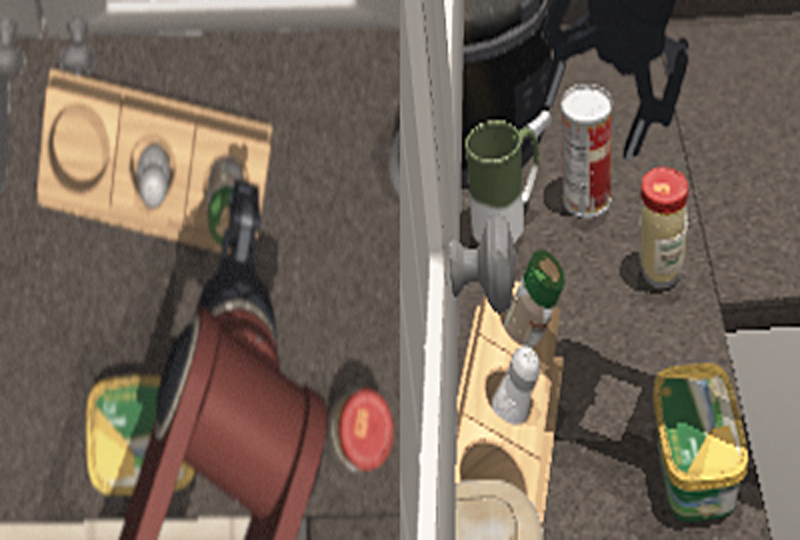

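The side crop shows the spice jar seated, with its cap at (545,264) against a predicted (539,264), leaning slightly downhill as the clearance allows. The mustard jar is untouched at (664,190) in the crop.

In the tool's units: 0.146 rad / 6.2832 = 0.0232.

```bash
python3 shift.py '{"steps": [[1,0,0,0,0.0232,0,0],[1,0,0,0,0.0232,0,0],[1,0,0,0,0.0232,0,0]]}'; python3 shift.py '{"steps": [[1,-0.784,-0.368,0,0,0,0],[1,-0.784,-0.368,0,0,0,0],[1,-0.784,-0.368,0,0,0,0],[1,-0.784,-0.368,0,0,0,0],[1,0,0,0,0,0,0]]}'
python3 - <<'E'
from h import *
W,N,e,f,a=rack();d,r=delta((.386,-.315,.049),tgt(e,0))
i=manip.grab_frame("side")[:,:,::-1].copy();cv2.imwrite("pics/side3.png",i)
h=cv2.cvtColor(i[150:200,325:385],cv2.COLOR_BGR2HSV)
m=(((h[:,:,0]<10)|(h[:,:,0]>170))&(h[:,:,1]>130)&(h[:,:,2]>60)).astype(np.uint8)
c=max(cv2.findContours(m,0,2)[0],key=cv2.contourArea)+[325,150];print(cv2.boundingRect(c),"pred",proj("side",(.386,-.315,.1)),[proj("side",(.386+x,-.315+y,.1)) for x,y in((.033,0),(-.033,0),(0,.033),(0,-.033))])
E
```

```text
time: 11.05
tool_pos: [0.5116, -0.1387, 0.2448]
tool_rot: [-0.004, 0.77, 0.638, -0.003]
contact_force: [0.9, -0.6, -0.4]
gripper_width: 1.004
grasp_force: 0.0
time: 11.68
tool_pos: [0.3829, -0.3161, 0.2443]
tool_rot: [-0.002, 0.772, 0.636, -0.001]
contact_force: [-0.0, 0.6, -0.6]
gripper_width: 0.996
grasp_force: 0.0
at [ 0.3829 -0.3161  0.2443] d_tool [0.0012 0.0037 0.1953] rv [-0.0044 -0.0023 -0.0049] j [-0.8397 -0.2661  1.8861 -0.0008  1.5266 -0.6464] F [-0.0494  0.6145 -0.6187] 0.0 0.9958245718386324
(341, 156, 23, 15) pred [351.8389 160.9202] [array([339.8545, 161.5456]), array([363.7617, 160.3034]), array([353.813 , 167.4084]), array([349.9434, 154.6939])]
```

In the tool's units: 0.03 m is 0.48, 0.002 m is 0.032.

```bash
python3 shift.py '{"steps": [[1,0.032,0.056,0.48,0,0,0],[1,0,0,0.48,0,0,0],[1,0,0,0,0,0,0]]}'
python3 - <<'E'
from h import *
W,N,e,f,a=rack();d,r=delta((.386,-.3145,.049),tgt(e,0))
E
```

```text
time: 12.1
tool_pos: [0.388, -0.3102, 0.1829]
tool_rot: [-0.004, 0.77, 0.638, -0.0]
contact_force: [-0.1, 0.3, -0.1]
gripper_width: 1.004
grasp_force: 0.0
at [ 0.388  -0.3102  0.1829] d_tool [-0.0053 -0.0002  0.1339] rv [-0.007  -0.0052  0.0024] j [-0.8243 -0.2204  1.9513 -0.      1.4194 -0.6384] F [-0.0817  0.2614 -0.1117] 0.0 1.0044841643739042
```

In the tool's units: 0.04 m is 0.64, 0.03 m is 0.48.

```bash
python3 shift.py '{"steps": [[1,-0.032,0,0.64,0,0,0],[1,0,0,0.64,0,0,0],[1,0,0,0.48,0,0,0],[1,0,0,0.384,0,0,0],[1,0,0,0,0,0,0]]}';  python3 - <<'E'
from h import *
W,N,e,f,a=rack();d,r=delta((.386,-.3145,.049),tgt(e,0))
E
python3 shift.py '{"steps": [[0,0,0,0,0,0,0],[0,0,0,0,0,0,0],[0,0,0,0,0,0,0],[0,0,0,0,0,0,0]]}'
python3 shift.py '{"steps": [[0,0,0,0,0,0,0],[0,0,0,0,0,0,0]]}'
```

```text
time: 12.72
tool_pos: [0.388, -0.3136, 0.0519]
tool_rot: [-0.002, 0.77, 0.638, -0.0]
contact_force: [0.2, 0.7, -0.1]
gripper_width: 0.999
grasp_force: 0.0
at [ 0.388  -0.3136  0.0519] d_tool [-0.0013 -0.0018  0.0029] rv [-0.0036 -0.0024  0.0016] j [-0.8288 -0.0605  2.0439 -0.0003  1.1624 -0.6419] F [ 0.2368  0.7096 -0.0866] 0.0 0.9985831107829793
time: 13.22
tool_pos: [0.3891, -0.3159, 0.0553]
tool_rot: [0.001, 0.77, 0.638, -0.0]
contact_force: [-3.4, 0.7, 7.6]
gripper_width: 0.741
grasp_force: 64.6
time: 13.48
tool_pos: [0.389, -0.3159, 0.0553]
tool_rot: [0.001, 0.77, 0.638, -0.0]
contact_force: [-2.2, 2.4, 5.9]
gripper_width: 0.741
grasp_force: 64.6
```

In the tool's units: -0.05 m is -0.8, -0.03 m is -0.48.

```bash
python3 shift.py '{"steps": [[0,0,0,-0.48,0,0,0],[0,0,0,-0.8,0,0,0],[0,0,0,-0.8,0,0,0],[0,0,0,-0.8,0,0,0],[0,0,0,-0.48,0,0,0]]}'; python3 shift.py '{"steps": [[0,0,0,0,0,0,0]]}'
python3 - <<'E'
from h import *
W,N,e,f,a=rack();delta(W+a*.1253+np.array([0,0,.04]),tgt(e,25))
E
```

```text
time: 14.1
tool_pos: [0.3888, -0.3152, 0.2657]
tool_rot: [0.001, 0.77, 0.638, 0.0]
contact_force: [0.5, -0.6, -6.2]
gripper_width: 0.734
grasp_force: 68.5
time: 14.22
tool_pos: [0.3893, -0.3159, 0.2657]
tool_rot: [0.003, 0.77, 0.638, 0.0]
contact_force: [0.1, -0.2, -6.0]
gripper_width: 0.74
grasp_force: 68.5
at [ 0.3893 -0.3159  0.2657] d_tool [0.3838 0.1129 0.0295] rv [-0.4322  0.0032  0.0011] j [-0.8301 -0.2713  1.8551 -0.0001  1.5525 -0.6421] F [ 0.1378 -0.2257 -6.0264] 68.49673233926296 0.7398914827598809
```

In the tool's units: 0.045 m is 0.72, 0.024 m is 0.384.

```bash
python3 shift.py '{"steps": [[0,0.384,0.112,0,0,0,0],[0,0.72,0.2112,0,0,0,0],[0,0.72,0.2112,0,0,0,0],[0,0.72,0.2112,0,0,0,0],[0,0.72,0.2112,0,0,0,0]]}';python3 shift.py '{"steps": [[0,0.72,0.2112,0,0,0,0],[0,0.72,0.2112,0,0,0,0],[0,0.72,0.2112,0,0,0,0],[0,0.48,0.144,0,0,0,0],[0,0.24,0.072,0,0,0,0]]}'; python3 shift.py '{"steps": [[0,0,0,0,-0.0191,0,0],[0,0,0,0,-0.0255,0,0],[0,0,0,0,-0.0247,0,0],[0,0,0,0,0,0,0],[0,0,0,0,0,0,0]]}'
python3 - <<'E'
from h import *
W,N,e,f,a=rack();delta(W+a*.0753,tgt(e,25))
for n in("top","side"):cv2.imwrite(f"pics/{n}4.png",manip.grab_frame(n)[:,:,::-1])
s=manip.state();M=rot(s["tool_rot"])
for h in(0,.1):print(h,[proj(n,s["tool_pos"]+M[:,2]*(.0553-h)) for n in("top","side")])
t=cv2.imread("pics/top4.png")[160:340,220:420];u=cv2.imread("pics/side4.png")[100:280,220:420]
cv2.imwrite("pics/c4.png",cv2.resize(np.hstack([t,u]),None,fx=2,fy=3,interpolation=cv2.INTER_CUBIC))
E
```

```text
time: 14.85
tool_pos: [0.4845, -0.1238, 0.2593]
tool_rot: [-0.002, 0.77, 0.638, -0.001]
contact_force: [0.3, -1.1, -5.2]
gripper_width: 0.74
grasp_force: 68.3
time: 15.48
tool_pos: [0.5701, 0.0427, 0.2592]
tool_rot: [-0.002, 0.77, 0.638, -0.002]
contact_force: [5.0, 3.3, -4.3]
gripper_width: 0.735
grasp_force: 68.4
time: 16.1
tool_pos: [0.571, 0.0407, 0.2624]
tool_rot: [0.165, 0.753, 0.623, 0.136]
contact_force: [0.4, 0.5, -4.8]
gripper_width: 0.74
grasp_force: 69.4
at [0.571  0.0407 0.2624] d_tool [-0.0005 -0.0267  0.1113] rv [-0.0046  0.0003 -0.0001] j [-0.0252 -0.3623  1.9738 -0.0765  1.1046  0.183 ] F [ 0.355   0.4571 -4.7956] 69.40429860725999 0.7396399133652001
0 [array([283.6526, 211.1836]), array([276.7861, 211.363 ])]
0.1 [array([277.508 , 223.2837]), array([297.0227, 172.4327])]
```

View pics/c4.png

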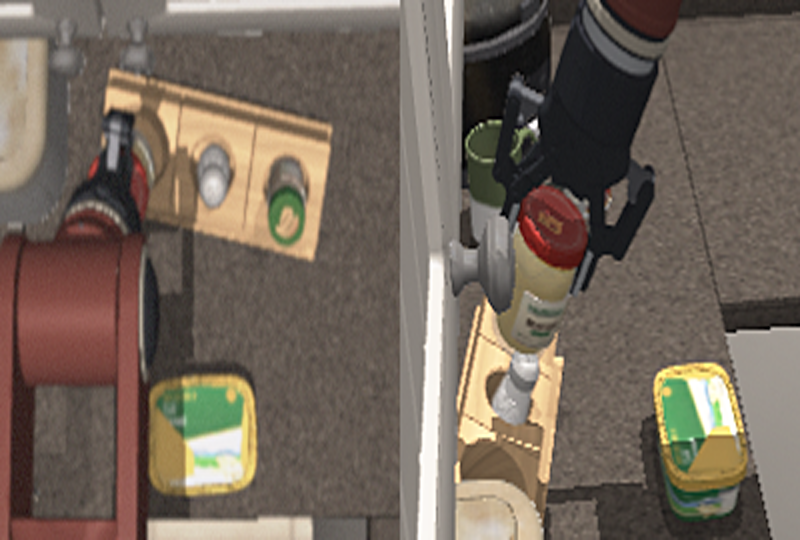

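The side crop shows the mustard jar held in line, with its lid at (555,215) in the crop against a predicted (554,217). The bore ahead is clear.

In the tool's units: 0.03 m is 0.48, -0.0265 m is -0.424, -0.003 rad / 6.2832 = -0.0005.

```bash
python3 shift.py '{"steps": [[0,0,-0.424,0.32,-0.0005,0,0],[0,0,0,0.48,0,0,0],[0,0,0,0.48,0,0,0],[0,0,0,0.32,0,0,0],[0,0,0,0,0,0,0]]}';python3 shift.py '{"steps": [[0,0,0,0,0,0,0]]}'
python3 - <<'E'
from h import *
W,N,e,f,a=rack();delta(W+a*.0113,tgt(e,25))
E
```

```text
time: 16.82
tool_pos: [0.5889, 0.0373, 0.1592]
tool_rot: [0.166, 0.753, 0.623, 0.136]
contact_force: [-0.2, 0.3, -5.8]
gripper_width: 0.738
grasp_force: 69.4
time: 16.95
tool_pos: [0.59, 0.0375, 0.1626]
tool_rot: [0.168, 0.752, 0.622, 0.139]
contact_force: [-0.0, -0.0, -5.1]
gripper_width: 0.739
grasp_force: 69.4
at [0.59   0.0375 0.1626] d_tool [-0.001  -0.0027  0.0765] rv [ 0.0022 -0.0003 -0.    ] j [-0.0308 -0.2333  2.0428 -0.0849  0.9     0.1958] F [-0.0389 -0.0186 -5.0774] 69.4086310453713 0.7394373192480732
```

In the tool's units: 0.012 m is 0.192, 0.01 m is 0.16.

```bash
python3 shift.py '{"steps": [[0,-0.008,-0.0272,0.16,0,0,0],[0,0,0,0.192,0,0,0],[0,0,0,0.192,0,0,0],[0,0,0,0.096,0,0,0],[0,0,0,0,0,0,0]]}'; python3 shift.py '{"steps": [[0,0,0,0.128,0,0,0],[0,0,0,0.128,0,0,0],[0,0,0,0,0,0,0],[0,0,0,0,0,0,0]]}';python3 - <<'E'
from h import *
W,N,e,f,a=rack();delta(W+a*.0113,tgt(e,25))
E
```

```text
time: 17.58
tool_pos: [0.6037, 0.0343, 0.1231]
tool_rot: [0.167, 0.752, 0.623, 0.138]
contact_force: [-0.3, 0.5, -6.0]
gripper_width: 0.74
grasp_force: 69.6
time: 18.08
tool_pos: [0.6107, 0.0331, 0.1097]
tool_rot: [0.167, 0.752, 0.622, 0.138]
contact_force: [-0.1, -0.5, -5.0]
gripper_width: 0.741
grasp_force: 69.5
at [0.6107 0.0331 0.1097] d_tool [-0.0005  0.0006  0.0197] rv [ 0.0009 -0.0002  0.0004] j [-0.0385 -0.1135  2.0338 -0.0889  0.7904  0.1981] F [-0.0621 -0.5474 -4.9915] 69.54554311931133 0.7406242229385521
```

In the tool's units: 0.006 m is 0.096, 0.003 m is 0.048.

```bash
python3 shift.py '{"steps": [[0,0,0,0.096,0,0,0],[0,0,0,0.096,0,0,0],[0,0,0,0.048,0,0,0],[0,0,0,0,0,0,0]]}'; python3 shift.py '{"steps": [[0,0,0,0.024,0,0,0],[0,0,0,0,0,0,0]]}'; python3 shift.py '{"steps": [[0,0,0,0.016,0,0,0],[0,0,0,0,0,0,0]]}'
```

```text
time: 18.58
tool_pos: [0.6168, 0.0318, 0.0956]
tool_rot: [0.167, 0.752, 0.622, 0.138]
contact_force: [-0.1, -0.3, -5.6]
gripper_width: 0.743
grasp_force: 69.6
time: 18.82
tool_pos: [0.6176, 0.0318, 0.0949]
tool_rot: [0.167, 0.752, 0.622, 0.138]
contact_force: [-0.5, -0.3, -4.9]
gripper_width: 0.736
grasp_force: 69.6
time: 19.08
tool_pos: [0.618, 0.0317, 0.0939]
tool_rot: [0.167, 0.752, 0.622, 0.138]
contact_force: [0.4, 0.1, -5.4]
gripper_width: 0.74
grasp_force: 69.6
```

In the tool's units: 0.001 m is 0.016.

```bash
python3 shift.py '{"steps": [[0,0,0,0.016,0,0,0],[0,0,0,0,0,0,0]]}'; python3 shift.py '{"steps": [[0,0,0,0.0128,0,0,0],[0,0,0,0,0,0,0]]}'
```

```text
time: 19.32
tool_pos: [0.6184, 0.0316, 0.0929]
tool_rot: [0.167, 0.752, 0.622, 0.138]
contact_force: [0.9, -0.6, -5.1]
gripper_width: 0.743
grasp_force: 69.6
time: 19.58
tool_pos: [0.6187, 0.0315, 0.0922]
tool_rot: [0.167, 0.752, 0.622, 0.138]
contact_force: [-0.5, 0.4, -5.4]
gripper_width: 0.735
grasp_force: 69.6
```

In the tool's units: 0.0006 m is 0.0096.

```bash
python3 shift.py '{"steps": [[0,0,0,0.0096,0,0,0],[0,0,0,0,0,0,0]]}'
```

```text
time: 19.82
tool_pos: [0.6191, 0.0314, 0.0918]
tool_rot: [0.167, 0.752, 0.622, 0.138]
contact_force: [0.3, 0.2, -6.1]
gripper_width: 0.735
grasp_force: 69.6
```

In the tool's units: 0.0008 m is 0.0128.

```bash
python3 shift.py '{"steps": [[0,0,0,0.0128,0,0,0],[0,0,0,0,0,0,0]]}'; python3 shift.py '{"steps": [[0,0,0,0.0112,0,0,0],[0,0,0,0,0,0,0]]}'
```

```text
time: 20.08
tool_pos: [0.6192, 0.0316, 0.0917]
tool_rot: [0.167, 0.752, 0.622, 0.138]
contact_force: [-5.2, 1.5, 0.4]
gripper_width: 0.74
grasp_force: 70.2
time: 20.32
tool_pos: [0.6193, 0.0316, 0.0916]
tool_rot: [0.167, 0.752, 0.623, 0.138]
contact_force: [-10.9, 1.3, 6.0]
gripper_width: 0.741
grasp_force: 70.6
```

Contact with the floor at TCP z 0.0917, as expected. Now release, retreat and check.

The rows are not in the units I measure in: shifts go in shares of 62.5 mm and turns go in shares of 2 pi rad. I convert before sending: -0.0008 m is -0.0128.

```bash
python3 shift.py '{"steps": [[0,0,0,-0.0128,0,0,0],[0,0,0,0,0,0,0]]}'; python3 shift.py '{"steps": [[0.8,0,0,0,0,0,0],[0.9,0,0,0,0,0,0],[1,0,0,0,0,0,0],[1,0,0,0,0,0,0],[1,0,0,0,0,0,0]]}'; python3 shift.py '{"steps": [[1,0,0,-0.32,0,0,0],[1,0,0,-0.64,0,0,0],[1,0,0,-0.8,0,0,0],[1,0,0,-0.8,0,0,0],[1,0,0,-0.64,0,0,0]]}';  python3 shift.py '{"steps": [[1,0,-0.8,0,0,0,0],[1,0,-0.8,0,0,0,0],[1,0,0,0,0,0,0],[1,0,0,0,0,0,0]]}'
python3 - <<'E'
from h import *
W,N,e,f,a=rack()
for n in("top","side"):cv2.imwrite(f"pics/{n}5.png",manip.grab_frame(n)[:,:,::-1])
print("must top",proj("side",W+a*.056),proj("top",W+a*.056),"spice",proj("side",N+a*.062),proj("top",N+a*.062))
t=cv2.imread("pics/top5.png")[160:340,220:420];u=cv2.imread("pics/side5.png")[100:280,220:420]
cv2.imwrite("pics/c5.png",cv2.resize(np.hstack([t,u]),None,fx=2,fy=3,interpolation=cv2.INTER_CUBIC))
E
```

```text
time: 20.58
tool_pos: [0.6192, 0.0315, 0.0917]
tool_rot: [0.167, 0.752, 0.622, 0.138]
contact_force: [-7.2, 0.7, 0.5]
gripper_width: 0.742
grasp_force: 69.9
time: 21.2
tool_pos: [0.6196, 0.0314, 0.0914]
tool_rot: [0.167, 0.752, 0.622, 0.139]
contact_force: [-0.4, 0.7, -0.4]
gripper_width: 1.002
grasp_force: 0.2
time: 21.82
tool_pos: [0.5358, 0.0474, 0.275]
tool_rot: [0.168, 0.752, 0.622, 0.139]
contact_force: [0.8, 0.4, 1.1]
gripper_width: 0.999
grasp_force: 0.0
time: 22.32
tool_pos: [0.4479, 0.0642, 0.2311]
tool_rot: [0.168, 0.752, 0.622, 0.139]
contact_force: [0.4, 0.4, 0.2]
gripper_width: 0.999
grasp_force: 0.0
must top [276.2851221  242.28146323] [286.29121498 214.7438081 ] spice [289.5514851  188.00024192] [363.29340801 228.62671132]
```

View pics/c5.png

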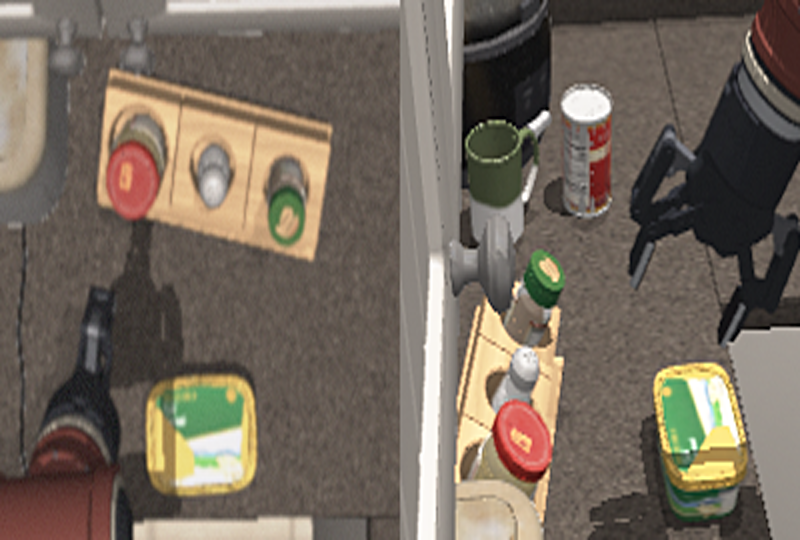

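The top crop shows the red lid centred near (133,184) against a predicted (133,164), so the mustard jar sits or leans several mm downhill. The spice cap is near (288,217) against a predicted (287,206). I'll triangulate both lids to get the lean.

Run:
```python
from h import *
W,N,e,f,a=rack();Y=-np.cross(a,e)*-1
t=cv2.imread("pics/top5.png");s=cv2.imread("pics/side5.png")
def red(i,b,vmin):
    x0,y0,x1,y1=b;h=cv2.cvtColor(i[y0:y1,x0:x1],cv2.COLOR_BGR2HSV)
    m=(((h[:,:,0]<12)|(h[:,:,0]>170))&(h[:,:,1]>110)&(h[:,:,2]>vmin)).astype(np.uint8)
    c=max(cv2.findContours(m,0,2)[0],key=cv2.contourArea)+[x0,y0];return cv2.fitEllipse(cv2.convexHull(c)),cv2.boundingRect(c)
for v in(60,140,165):
    A,B=red(t,(268,200,306,240),v),red(s,(255,225,305,265),v)
    P,g=two(A[0][0],B[0][0]);r=P-W
    print(v,A,B,P,"gap",g,"along a",r@a,"downhill",r@np.cross(e,a),r@e,np.cross(e,a))
t4=blob(t,(35,90,30),(85,255,255),(350,215,380,250));s4=blob(s,(35,90,30),(85,255,255),(278,175,310,205))
A,B=cv2.fitEllipse(cv2.convexHull(t4)),cv2.fitEllipse(cv2.convexHull(s4));P,g=two(A[0],B[0]);r=P-N
print("spice",A,B,P,g,r@a,r@np.cross(e,a),r@e)
```

```text
60 (((285.7896423339844, 219.6139678955078), (26.090255737304688, 27.00180435180664), 135.6005859375), (273, 207, 27, 27)) (((280.8534240722656, 246.56329345703125), (24.331941604614258, 31.869869232177734), 124.6217269897461), (266, 233, 31, 28)) [0.59149527 0.03629105 0.12144676] gap 0.0012912706843596102 along a 0.0498511633606799 downhill -0.013330552114807223 4.3348292178267094e-05 [ 0.89026759 -0.16975693  0.42261826]
140 (((285.3343200683594, 219.93455505371094), (24.386568069458008, 26.798032760620117), 123.53173065185547), (273, 208, 26, 25)) (((281.6799011230469, 244.81930541992188), (20.232521057128906, 31.116933822631836), 121.78487396240234), (267, 233, 30, 24)) [0.58968315 0.03713653 0.12692138] gap 0.0009837375167253985 along a 0.05563206451385067 downhill -0.012773679680832999 0.0005344411761633151 [ 0.89026759 -0.16975693  0.42261826]
165 (((285.4532775878906, 220.4067840576172), (23.307083129882812, 26.102294921875), 108.96696472167969), (273, 209, 25, 23)) (((281.9919738769531, 244.79864501953125), (19.818531036376953, 30.77954864501953), 124.02851867675781), (268, 233, 29, 24)) [0.58881541 0.03685065 0.12660016] gap 0.001450046399818697 along a 0.05567853940313169 downhill -0.013633419466721409 9.109143300364088e-05 [ 0.89026759 -0.16975693  0.42261826]
spice ((362.7597961425781, 231.89254760742188), (17.015010833740234, 18.02383804321289), 179.34649658203125) ((291.6515808105469, 192.4970245361328), (17.682470321655273, 19.679977416992188), 124.2733383178711) [ 0.55812248 -0.14853776  0.12463491] 0.0015518195672472523 0.05196408422891973 -0.010317921434381358 -0.000996757012112863
```

Run:
```python
from h import *
W,N,e,f,a=rack();D=-np.cross(e,a)
S=(W+N)/2
P,g=two((326.5,221.5),(282.5,219));r=P-S;print("salt",g,r@a,r@D,r@e)
for n,p in(("top","top0"),("side","side0")):
    i=cv2.imread(f"pics/{p}.png");i=cv2.resize(i,None,fx=5,fy=5,interpolation=cv2.INTER_CUBIC)
    for C,ra in((W,.038),(N,.028),(S,.028)):
        pts=np.array([proj(n,C+ra*(np.cos(k)*e+np.sin(k)*D)) for k in np.linspace(0,2*np.pi,60)])
        cv2.polylines(i,[np.int32((pts+.5)*5)],1,(0,0,255),1)
    if n=="top":A=i[185*5:240*5,265*5:385*5][:,:]
    else:B=i[195*5:275*5,245*5:310*5]
B=cv2.copyMakeBorder(B,0,max(0,0),0,0,cv2.BORDER_CONSTANT)
# axis direction of mustard body from side5 crop
s=cv2.imread("pics/side5.png")[215:275,245:310]
C=cv2.resize(s,(325,300),interpolation=cv2.INTER_CUBIC);B=B[:300]
out=np.zeros((275+300,660,3),np.uint8);out[:275,:600]=A;out[275:,:325]=B;out[275:,330:655]=C
cv2.imwrite("pics/chk.png",out)
```

```text
salt 0.0007263784589163986 0.039268586083754047 0.004801043792029758 -0.004347387109288506
```

View pics/chk.png

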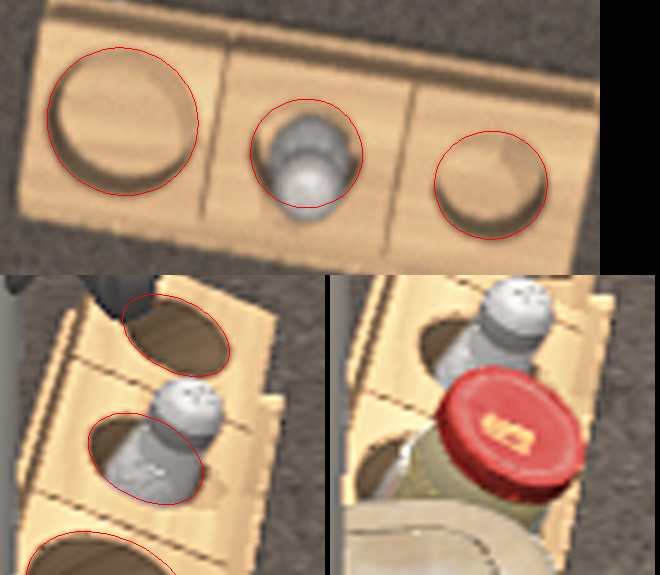

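The rim overlays fit, so the bore positions are right. Both jars are fully down: the mustard lid is 55.6 mm above the mouth along the bore axis, against 56 mm nominal. They lean slightly downhill within the bore clearance, as the salt shaker does. The robot is clear, so I'll hand in.

```bash
python3 -c "
from plant import manip;print(manip.job_done())"
```

```text
the job is handed in; nothing more can be done
None
```

I put the spice jar in the narrow bore and the mustard jar in the wide bore, both lid up and lowered to floor contact before release; both lean slightly downhill, the mustard jar perhaps 5–8°, and I handed the job in at about 22 s without seeing a verdict.

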